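# Shut off the beam with the filter wheel

## Robot

A 6-joint arm with a two-finger parallel gripper is mounted at the origin on the work surface. World frame = base frame: x ahead of the robot, y to its left, z up, the work surface at z = 0. Lengths are in m, angles in rad, forces in N, time in s.
With the tool pointing down it reaches from about 0.325 to 0.875 m from the base axis. Payload 4.4 kg.
Tool frame: the origin (TCP) lies where the fingers leave the gripper's body, on its centre line; the fingertips stand ctrl.tip_extent ahead of it and the grasp point (between the pads) lies 54 mm ahead of it (ctrl.tip_extent is the distance from the TCP to the fingertips, in m); z points along the fingers, y is the direction in which the jaws open and shut (so a half turn about z gives the same grasp; the last joint's range is limited). The gripper opens to 85 mm and grips with 20 to 120 N. Pads are 22 mm wide; open, the fingers measure 114 mm over their backs; the gripper's body (76 mm by 85 mm) begins 54 mm behind the grasp point. The pads swing forward as they close: fully open they stand 13 mm farther back than shut.
Start: joints at [1.002, 0.207, 1.542, -0, 1.393, -0.15], TCP at [0.234, 0.525, 0.304] pointing down, gripper open.
Joint ranges: [-2.73, 2.73], [-0.86, 2.22], [0.23, 2.46], [-1.11, 4.25], [0.08, 2.63], [-2.82, 2.82]. Speed limits (rad/s): [2.79, 2.79, 3.14, 3.14, 3.14, 3.14].

## Interface

Orientations are given as a unit quaternion [x, y, z, w].
In Python, from cell import ctrl gives the robot as it stands.
- The arm moves only by the shell command python3 -m crank 'ROWS' [FORCE]. ROWS is JSON, a list that holds one entry, the list of rows, each a list of 5 numbers: the shift along the world's x, y, z scaled (see below), then the turn about the world's z scaled (see below), then the gripper command: -1 is fully open, 1 is shut, values between are in proportion. A call has 1 to 5 rows; each row shifts and turns the pose as measured when the row begins; what a row does not reach is not made up. The controller multiplies each number of a shift by 0.04 m and each number of a turn by 6 degrees. A row lasts 1/12 s, in which the tool goes at most 41.7 mm and 7.16 degrees, less where a joint would pass 70% of its speed; a pose out of reach is approached as far as the arm can. A call with a number of a shift or a turn outside -1 to 1 is refused whole. A call with a gripper value outside its range is refused whole. The fingers move at their own pace and stop on an object; FORCE is the grip in N (left out, the last holds). Time passes only in rows, so rows that do not move let the fingers close. It gives the time, the measured TCP pose, the force and the opening at its end, in the units of the state.
- ctrl.read_state(): the state, without advancing time (a new reading comes with each control period).
- ctrl.get_image(name): name is "scene" or "top" or "wrist"; returns a dict with "frame" (480x640x3 uint8, blue, green, red), "fx", "fy", "cx", "cy" (pixels), "pose" (4x4, takes a point from camera to world coordinates); the wrist camera has in their place "tool_from_camera" (4x4, takes a point from camera to tool coordinates, whose origin is the TCP and whose axes are the flange's). Camera axes: x right, y down, z forward; pixel columns grow to the right and rows downward; lengths in m; the calibration is good to about 2 mm. The wrist camera is an equidistant fisheye: a pixel r from the principal point sees the ray r / f radians off the axis. A picture is of the moment at which its call begins: read the wrist's pose just before it. There is no depth.
- ctrl.finish_job(): hands the job in, once; it reports no verdict.
Trained networks look in a picture, given as the dict that the camera call returned (one of the last four; its "shot" number tells which), for a name from the list of things; names that differ only in an ending like _2 or _b are one class to them, and where a whole thing is asked for, a point or a joint stands for the part that bears it (a point fixed in the world has none). Each returns a list of dicts, best first, with "confidence" (0 to 1); they miss things now and then, are a little off and sometimes report something else, mostly with a low value. They report only what shows in the picture. A call takes as long as a camera call.
- ctrl.cut_out(picture, name): "pixels" (480x640 bool, what is visible of it) and "at" ([column, row] in pixels, amid what is visible of it).
- ctrl.tip_of(picture, name): "at" ([column, row] in pixels: a listed point, or the origin of a listed thing).
The state is a dict: "time": time; "joint_positions": joint angles; "qd": joint speeds; "tau": joint torques, N m; "eef_pos": TCP position; "eef_rot": TCP orientation; "contact_force": force on the tool from outside, world axes, zero at the start; "wrist_torque": the same for the moment, N m; "gripper_width": finger opening in m.
Only numpy, scipy, OpenCV 4.12 (cv2) and the standard library are available. Lean on these libraries where they do the work, as an engineer would, in place of code of your own. Each camera call takes 0.05 s, during which the arm holds its last target. There are 200 camera calls.

## Task

The irradiation is over: shut off the light by turning the filter wheel click by click, flicking its thumb tabs lightly with a fingertip, until the metal blanking plug has clicked in under the lamp. The empty opening next to the plug must never pass under the lamp, because bare light would spoil the sample, so choose the direction and the number of clicks accordingly and do not go one too far. Leave the beaker and everything else on the bench where it is.

Things in the scene. Friction and masses are not known exactly. Their poses are not given: they have to be found in the camera images.
- photoreactor: Fixed photoreactor: white magnetic stirrer (x -90 to +110 mm, y +-80, 76 high; blue front panel; round plate 130 across, top at 90 mm), rear steel rod (12 thick, 330 high, at x +92) carrying a lamp head and, below it, a bracket with a filter wheel. Origin on the bench straight under the lamp; z up; -x runs from the lamp to the front panel, towards the robot within 25 degrees.
- lamp (a point): centre of the lower end of the lamp's snout, on the lamp's vertical axis, 218 mm above the bench. The lamp shines straight down. Snout 42 mm across up to 232 mm height, above it a finned aluminium body 56 mm across up to 302 mm, held by an arm from the rod.
- beam (a point): point on the lamp's vertical axis at the height of the wheel's top face (206 mm above the bench), 12 mm below the snout and 44 mm from the wheel's axis
- wheel_axis (a point): centre of the filter wheel's top face, 206 mm above the bench, 44 mm nearer the front panel than the lamp's axis. The level wheel turns about the vertical through this point. Under it a bracket lies 168 to 198 mm high, on the robot's side within 60 mm of the axis.
- filter_wheel (a joint): wheel angle, rad, counter-clockwise from above positive; 0 (or whole turns) = plug under the lamp. No end stops. A sprung detent: it rests at multiples of 60 deg (1.047, one click); moved under half a click it springs back, past half it snaps to the next rest, damped, without running on. Takes 2 to 4 N at a tab. Starts at -4.19, -3.14 or -2.09, rarely left balanced midway between.
- plug (a point): centre of the blanking plug at the wheel's top face. Wheel: black disc 130 mm across, 8 thick (198 to 206 mm high), six round stations 60 deg apart, centres 44 mm from the axis. The plug is a solid aluminium disc 35 mm across with a screwdriver slot, standing 6 mm proud. Four stations hold flat amber filter glass in thin steel rings, one is open.
- open_hole (a point): centre, at the wheel's top face, of the open station: a plain hole 31 mm across without glass or ring, the next station clockwise (seen from above) from the plug. It would be under the lamp at joint values 1.047 and -5.236.
- tab1 (a point): one of six equal thumb tabs on the rim, midway between stations: flat radial fingers 12 mm wide, round-ended, 8 thick (level with the disc), from the rim (65 mm from the axis) out to 86 mm. Point: on its top face, 76 mm from the axis, 30 degrees counter-clockwise from the plug. Gaps between tabs are about 65 mm wide, open above and below.
- tab2 (a point): the same, 90 degrees counter-clockwise from the plug
- tab3 (a point): the same, 150 degrees counter-clockwise from the plug
- tab4 (a point): the same, 210 degrees counter-clockwise from the plug
- tab5 (a point): the same, 270 degrees counter-clockwise from the plug
- tab6 (a point): the same, 330 degrees counter-clockwise from the plug
- beaker: loose glass beaker with the sample, 60 mm across, 58 mm high, on the stirrer's plate under the lamp; origin at its foot. To be left alone.
- amber_bottle: bystander: loose amber reagent bottle, 68 mm across, 150 mm high, beside the stirrer, left seen from the robot; origin at its foot
- flask: bystander: loose glass conical flask, 76 mm across, 104 mm high, right of the stirrer; origin at its foot
- spare_filter: bystander: spare filter in a steel ring, 40 mm across, 9 mm high, lying on the bench at the right of the stirrer; origin at its underside
- vial: bystander: loose sample vial with white cap, 25 mm across, 49 mm high, left of the stirrer; origin at its foot

How it is judged:
By the outcome, as a careful person would: the job done as asked, in the order asked, and still so for the second after the job is handed in, with the robot touching nothing.
It also fails if it takes over 70 s, if anything falls off the work surface, if the arm or the gripper's body presses on something with over 40 N, if the wrist force passes 120 N, or if a joint passes its speed limit or range.

## Working session

There is one attempt and no reset: what is moved stays moved. The work goes in short steps, Python scripts to look and compute and a shell command to move; the robot and the scene stay as the last step left them, time stands still between calls to the robot, and variables do not carry over. Pictures are saved under pics/ and viewed, about 8 in all and at most 12, crops included, and the job is handed in when it is done.

```bash
mkdir -p pics
cat > h.py <<'E'
import numpy as np,cv2
from cell import ctrl
def ray(im,uv):
    P=np.array(im["pose"]);d=np.array([(uv[0]-im["cx"])/im["fx"],(uv[1]-im["cy"])/im["fy"],1.])
    return P[:3,3],P[:3,:3]@d
def at_z(im,uv,z):
    o,d=ray(im,uv);return o+d*(z-o[2])/d[2]
def proj(im,p):
    P=np.array(im["pose"]);c=P[:3,:3].T@(np.array(p)-P[:3,3]);return [im["fx"]*c[0]/c[2]+im["cx"],im["fy"]*c[1]/c[2]+im["cy"]]
E
python3 - <<'E'
from h import *
s=ctrl.read_state();print(s["time"],s["eef_pos"],s["eef_rot"],s["gripper_width"],ctrl.tip_extent)
Z=dict(photoreactor=0,lamp=.218,wheel_axis=.206,plug=.206,open_hole=.206,tab1=.206,tab2=.206,tab3=.206,tab4=.206,tab5=.206,tab6=.206,beaker=.09,amber_bottle=0,flask=0,vial=0)
for n in("scene","top"):
    im=ctrl.get_image(n);cv2.imwrite(f"pics/{n}0.png",im["frame"]);print(n,np.round(im["pose"],2).tolist())
    for k,z in Z.items():
        r=ctrl.tip_of(im,k)[:2]
        print(k,[(np.round(x["at"]).tolist(),round(x["confidence"],2),np.round(at_z(im,x["at"],z),3).tolist()) for x in r])
E
```

```text
0.0 [0.23352215 0.52480183 0.30271817] [ 2.07864015e-01  9.78157087e-01 -1.05239209e-03 -3.96126155e-04] 0.08566657821391684 0.0726
scene [[0.42, 0.78, -0.46, 1.05], [0.91, -0.36, 0.21, -0.22], [-0.01, -0.51, -0.86, 1.0], [0.0, 0.0, 0.0, 1.0]]
photoreactor [([359.0, 280.0], 0.59, [0.626, 0.037, -0.0])]
lamp [([360.0, 259.0], 0.22, [0.687, -0.001, 0.218])]
wheel_axis [([363.0, 202.0], 0.92, [0.585, 0.056, 0.206])]
plug [([360.0, 182.0], 0.93, [0.544, 0.07, 0.206])]
open_hole [([386.0, 189.0], 0.63, [0.578, 0.103, 0.206])]
tab1 [([381.0, 169.0], 0.95, [0.535, 0.115, 0.206]), ([338.0, 173.0], 0.94, [0.512, 0.043, 0.206])]
tab2 [([381.0, 169.0], 0.95, [0.535, 0.115, 0.206]), ([338.0, 173.0], 0.94, [0.512, 0.043, 0.206])]
tab3 [([381.0, 169.0], 0.95, [0.535, 0.115, 0.206]), ([338.0, 173.0], 0.94, [0.512, 0.043, 0.206])]
tab4 [([381.0, 169.0], 0.95, [0.535, 0.115, 0.206]), ([338.0, 173.0], 0.94, [0.512, 0.043, 0.206])]
tab5 [([381.0, 169.0], 0.95, [0.535, 0.115, 0.206]), ([338.0, 173.0], 0.94, [0.512, 0.043, 0.206])]
tab6 [([381.0, 169.0], 0.95, [0.535, 0.115, 0.206]), ([338.0, 173.0], 0.9
[... 832 characters left out ...]
8.0, 235.0], 0.87, [0.659, 0.069, 0.206])]
tab3 [([340.0, 298.0], 0.9, [0.562, -0.01, 0.206]), ([288.0, 235.0], 0.87, [0.659, 0.069, 0.206])]
tab4 [([340.0, 298.0], 0.9, [0.562, -0.01, 0.206]), ([288.0, 235.0], 0.87, [0.659, 0.069, 0.206])]
tab5 [([340.0, 298.0], 0.9, [0.562, -0.01, 0.206]), ([288.0, 235.0], 0.87, [0.659, 0.069, 0.206])]
tab6 [([340.0, 298.0], 0.9, [0.562, -0.01, 0.206]), ([288.0, 235.0], 0.87, [0.659, 0.069, 0.206])]
beaker [([312.0, 256.0], 0.42, [0.635, 0.04, 0.09])]
amber_bottle [([217.0, 228.0], 0.96, [0.704, 0.237, 0.0]), ([313.0, 258.0], 0.17, [0.639, 0.045, 0.0])]
flask []
vial [([302.0, 254.0], 0.59, [0.648, 0.067, 0.0]), ([232.0, 288.0], 0.44, [0.582, 0.205, 0.0])]
```

View pics/scene0.png

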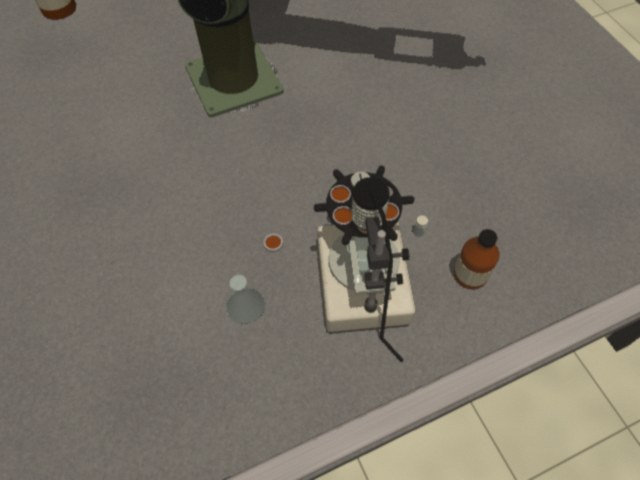

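View pics/top0.png

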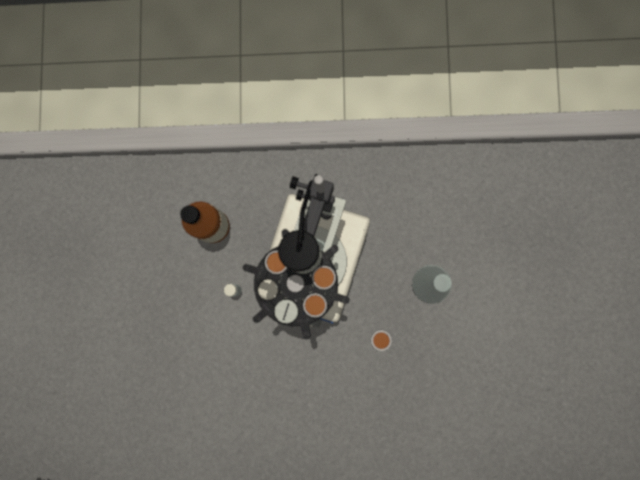

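The top view shows the plug (287,311) straight opposite the lamp and the open hole (266,289) clockwise of it, with tabs at regular angles. So the joint is at -3.14 and needs 3 counter-clockwise clicks. On the robot's side, the tab at world angle ~131° gets pushed towards the robot and to the right.

```bash
python3 -m crank '[[[0.6,-0.7,0.3,-1,1],[0.6,-0.7,0.3,-1,1],[0.6,-0.7,0,-1,1],[0.6,-0.7,0,-1,1],[0.6,-0.7,0,-1,1]]]' 30; python3 -m crank '[[[0.6,-0.7,0,0,1],[0.6,-0.7,0,0,1],[0.6,-0.7,0,0,1],[0.6,-0.7,0,0,1],[0.6,-0.7,0,0,1]]]'; python3 -c "
from h import *
s=ctrl.read_state();print(ctrl.tip_extent,s['eef_pos'],s['eef_rot'],s['gripper_width'],s['contact_force'])"
```

```text
time: 2.02
eef_pos: [0.352, 0.3854, 0.3286]
eef_rot: [0.457, 0.889, 0.002, -0.001]
contact_force: [-0.1, 1.0, 0.5]
gripper_width: 0.0258
time: 2.43
eef_pos: [0.4763, 0.238, 0.3303]
eef_rot: [0.459, 0.889, 0.004, -0.0]
contact_force: [0.6, 0.5, 1.0]
gripper_width: -0.0001
0.0726 [0.47628392 0.23795423 0.33033347] [ 4.58658222e-01  8.88605445e-01  3.60403056e-03 -1.02580627e-04] -0.00012633685597290655 [0.62999708 0.51906579 1.01812885]
```

```bash
python3 -m crank '[[[0.7,-0.7,0,0,1],[0.7,-0.7,0,0,1],[0.7,-0.7,0,0,1],[0.25,-0.35,0,0,1],[0,0,0,0,1]]]'
cat > w.py <<'E'
from h import *
from scipy.spatial.transform import Rotation as R
import sys
s=ctrl.read_state();im=ctrl.get_image("wrist")
T=np.eye(4);T[:3,:3]=R.from_quat(s["eef_rot"]).as_matrix();T[:3,3]=s["eef_pos"];P=T@np.array(im["tool_from_camera"])
def wz(uv,z):
    d=np.array([(uv[0]-im["cx"])/im["fx"],(uv[1]-im["cy"])/im["fy"]]);t=np.linalg.norm(d)
    v=P[:3,:3]@np.array([*(d/t*np.sin(t)),np.cos(t)]);o=P[:3,3];return o+v*(z-o[2])/v[2]
print(s["time"],np.round(s["eef_pos"],4),"tool x dir",np.round(np.degrees(np.arctan2(T[1,0],T[0,0]))))
for k in("wheel_axis","plug","open_hole","tab1","lamp"):
    z=.218 if k=="lamp" else .206
    for r in ctrl.tip_of(im,k):print("wrist",k,round(r["confidence"],2),np.round(r["at"]),np.round(wz(r["at"],z),4))
for n in("top","scene"):
    i2=ctrl.get_image(n)
    for k in("plug","open_hole","tab1"):
        for r in ctrl.tip_of(i2,k):
            p=at_z(i2,r["at"],.206);a=np.degrees(np.arctan2(p[1]-.0555,p[0]-.586))
            print(n,k,round(r["confidence"],2),np.round(p,4),"angle %.0f rad %.3f"%(a,np.hypot(p[1]-.0555,p[0]-.586)))
    cv2.imwrite(f"pics/{n}_{sys.argv[1]}.png",cv2.resize(i2["frame"][100:400,120:520],(800,600)))
cv2.imwrite(f"pics/wrist_{sys.argv[1]}.png",im["frame"])
E
python3 w.py 1
```

```text
time: 2.85
eef_pos: [0.5781, 0.1277, 0.331]
eef_rot: [0.462, 0.887, 0.004, 0.002]
contact_force: [0.5, -0.1, 0.7]
gripper_width: 0.0001
2.85 [0.5781 0.1277 0.331 ] tool x dir 125.0
wrist wheel_axis 0.89 [263. 356.] [0.5839 0.0597 0.206 ]
wrist plug 0.61 [215. 308.] [0.5418 0.0726 0.206 ]
wrist plug 0.6 [260. 356.] [0.5826 0.0584 0.206 ]
wrist plug 0.42 [300. 398.] [0.624  0.0425 0.206 ]
wrist tab1 0.97 [239. 244.] [0.5335 0.1167 0.206 ]
wrist tab1 0.77 [358. 294.] [0.6067 0.1297 0.206 ]
wrist tab1 0.6 [152. 310.] [0.5083 0.0447 0.206 ]
wrist lamp 0.93 [299. 409.] [0.6232 0.0431 0.218 ]
top plug 0.76 [0.5425 0.0714 0.206 ] angle 160 rad 0.046
top open_hole 0.62 [0.5763 0.1013 0.206 ] angle 102 rad 0.047
top open_hole 0.54 [ 0.5803 -0.1462  0.206 ] angle -92 rad 0.202
top open_hole 0.22 [0.5068 0.0438 0.206 ] angle -172 rad 0.080
top tab1 0.83 [0.611  0.1344 0.206 ] angle 72 rad 0.083
top tab1 0.72 [0.6632 0.0678 0.206 ] angle 9 rad 0.078
top tab1 0.7 [ 0.5585 -0.011   0.206 ] angle -112 rad 0.072
top tab1 0.66 [0.5101 0.0458 0.206 ] angle -173 rad 0.077
top tab1 0.65 [ 0.6334 -0.0007  0.206 ] angle -50 rad 0.074
top tab1 0.61 [0.5386 0.1184 0.206 ] angle 127 rad 0.079
scene plug 0.87 [0.5408 0.0725 0.206 ] angle 159 rad 0.048
scene plug 0.62 [ 0.6821 -0.1953  0.206 ] angle -69 rad 0.269
scene open_hole 0.57 [0.5826 0.097  0.206 ] angle 95 rad 0.042
scene tab1 0.86 [0.6609 0.0663 0.206 ] angle 8 rad 0.076
scene tab1 0.83 [0.605  0.1331 0.206 ] angle 76 rad 0.080
scene tab1 0.76 [ 0.5649 -0.0173  0.206 ] angle -106 rad 0.076
scene tab1 0.68 [0.632  0.0052 0.206 ] angle -48 rad 0.068
scene tab1 0.62 [0.6778 0.1143 0.206 ] angle 33 rad 0.109
scene tab1 0.61 [0.5405 0.1142 0.206 ] angle 128 rad 0.074
```

View pics/wrist_1.png

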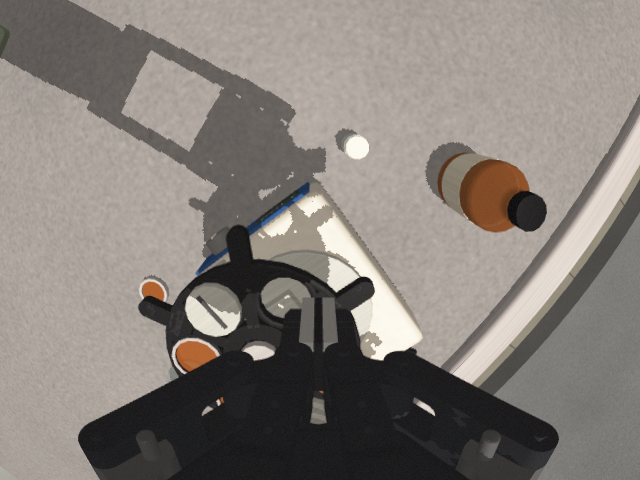

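The wrist view shows the closed fingertips at (320,300), the plug at (213,308), the open hole at (285,295), and the tab to push at (238,244) with its neighbour at (355,292). Opposing tab pairs put the axis at about (0.5855, 0.058). I'll lower the fingertip into the gap now.

```bash
python3 -m crank '[[[-0.22,0.34,0,0,1],[0,0,0,0,1],[0,0,-0.5,0,1],[0,0,-0.5,0,1],[0,0,0,0,1]]]';python3 -m crank '[[[0,0,-0.3,0,1],[0,0,-0.2,0,1],[0,0,0,0,1]]]'
```

```text
time: 3.97
eef_pos: [0.5682, 0.145, 0.2926]
eef_rot: [0.46, 0.888, 0.005, 0.005]
contact_force: [-1.1, -0.6, -0.4]
gripper_width: 0.0001
time: 4.22
eef_pos: [0.5691, 0.1442, 0.2722]
eef_rot: [0.46, 0.888, 0.005, 0.005]
contact_force: [-0.7, -0.8, -0.6]
gripper_width: 0.0001
```

```bash
python3 -m crank '[[[-0.28,-0.13,0,0,1],[-0.28,-0.14,0,0,1],[-0.2,-0.12,0,0,1],[-0.2,-0.14,0,0,1],[0,0,0,0,1]]]'; python3 -m crank '[[[-0.12,-0.13,0,0,1],[0,0,0,0,1]]]'
```

```text
time: 4.63
eef_pos: [0.5317, 0.1222, 0.2734]
eef_rot: [0.46, 0.888, 0.008, 0.008]
contact_force: [1.1, 1.3, -1.4]
gripper_width: 0.0002
time: 4.8
eef_pos: [0.527, 0.117, 0.2743]
eef_rot: [0.46, 0.888, 0.009, 0.008]
contact_force: [0.8, 1.1, -1.3]
gripper_width: -0.0001
```

```bash
python3 w.py 2 | grep -v lamp
```

```text
4.8 [0.527  0.117  0.2743] tool x dir 125.0
wrist tab1 0.89 [440. 359.] [0.5901 0.1325 0.206 ]
wrist tab1 0.81 [198. 416.] [0.5119 0.0316 0.206 ]
wrist tab1 0.77 [290. 336.] [0.5227 0.1052 0.206 ]
top plug 0.58 [0.5433 0.061  0.206 ] angle 173 rad 0.043
top plug 0.16 [ 0.5759 -0.0157  0.206 ] angle -98 rad 0.072
top open_hole 0.82 [0.5658 0.0999 0.206 ] angle 114 rad 0.049
top open_hole 0.43 [0.6265 0.0452 0.206 ] angle -14 rad 0.042
top tab1 0.8 [0.6555 0.0849 0.206 ] angle 23 rad 0.075
top tab1 0.8 [0.5938 0.1329 0.206 ] angle 84 rad 0.078
top tab1 0.79 [0.515  0.0298 0.206 ] angle -160 rad 0.076
top tab1 0.68 [ 0.5714 -0.014   0.206 ] angle -102 rad 0.071
top tab1 0.59 [0.6412 0.0057 0.206 ] angle -42 rad 0.074
top tab1 0.57 [0.5261 0.1028 0.206 ] angle 142 rad 0.076
scene plug 0.94 [0.5393 0.0642 0.206 ] angle 170 rad 0.048
scene plug 0.23 [0.5073 0.0335 0.206 ] angle -164 rad 0.082
scene open_hole 0.76 [0.5729 0.0941 0.206 ] angle 109 rad 0.041
scene open_hole 0.62 [ 0.7094 -0.0032  0.206 ] angle -25 rad 0.137
scene tab1 0.91 [0.6488 0.014  0.206 ] angle -33 rad 0.075
scene tab1 0.77 [0.5222 0.1086 0.206 ] angle 140 rad 0.083
scene tab1 0.76 [0.5131 0.0301 0.206 ] angle -161 rad 0.077
scene tab1 0.67 [0.5947 0.1291 0.206 ] angle 83 rad 0.074
scene tab1 0.64 [ 0.5805 -0.0235  0.206 ] angle -94 rad 0.079
scene tab1 0.55 [0.6528 0.0882 0.206 ] angle 26 rad 0.074
scene tab1 0.34 [0.6818 0.0046 0.206 ] angle -28 rad 0.108
```

View pics/wrist_2.png

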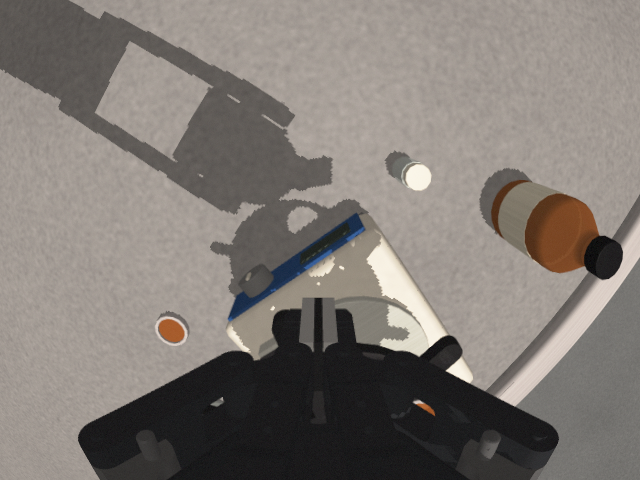

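The wheel has turned about 12° (tabs at 142°, 83° and 24°). The finger is narrower than I assumed, so I'll push on gently past half a click.

```bash
python3 -m crank '[[[-0.2,-0.2,-0.04,0,1],[-0.18,-0.22,-0.03,0,1],[0,0,0,0,1]]]'; python3 -m crank '[[[-0.1,-0.2,0,0,1],[0,0,0,0,1]]]'; python3 w.py 3 | egrep "^[0-9]|tab1|plug|open" |grep -v "0.[1-4]. \["
```

```text
time: 5.75
eef_pos: [0.5125, 0.0997, 0.2721]
eef_rot: [0.459, 0.888, 0.009, 0.01]
contact_force: [0.1, -0.5, 2.2]
gripper_width: 0.0002
time: 5.92
eef_pos: [0.5071, 0.09, 0.2718]
eef_rot: [0.46, 0.888, 0.008, 0.009]
contact_force: [0.4, 0.5, -0.2]
gripper_width: 0.0004
5.9167 [0.5071 0.09   0.2718] tool x dir 125.0
wrist plug 0.58 [310. 432.] [0.5444 0.0329 0.206 ]
wrist tab1 0.79 [520. 374.] [0.6181 0.1218 0.206 ]
wrist tab1 0.59 [430. 306.] [0.5435 0.1244 0.206 ]
top plug 0.56 [0.5536 0.0269 0.206 ] angle -139 rad 0.043
top open_hole 0.9 [0.5402 0.0747 0.206 ] angle 157 rad 0.050
top open_hole 0.56 [0.5137 0.0478 0.206 ] angle -174 rad 0.073
top tab1 0.92 [0.6352 0.0041 0.206 ] angle -46 rad 0.071
top tab1 0.92 [0.5138 0.0417 0.206 ] angle -169 rad 0.074
top tab1 0.82 [ 0.5585 -0.0142  0.206 ] angle -112 rad 0.075
top tab1 0.78 [0.6092 0.1264 0.206 ] angle 72 rad 0.075
top tab1 0.62 [0.6584 0.069  0.206 ] angle 11 rad 0.074
top tab1 0.58 [0.5382 0.1157 0.206 ] angle 128 rad 0.077
scene plug 0.7 [0.5539 0.0232 0.206 ] angle -135 rad 0.046
scene open_hole 0.65 [0.5468 0.0666 0.206 ] angle 164 rad 0.041
scene tab1 0.98 [0.5119 0.0493 0.206 ] angle -175 rad 0.074
scene tab1 0.84 [0.6091 0.1277 0.206 ] angle 72 rad 0.076
scene tab1 0.8 [ 0.555  -0.0112  0.206 ] angle -115 rad 0.074
scene tab1 0.74 [ 0.6382 -0.0034  0.206 ] angle -48 rad 0.079
scene tab1 0.69 [0.5316 0.1158 0.206 ] angle 132 rad 0.081
scene tab1 0.63 [0.6629 0.0735 0.206 ] angle 13 rad 0.079
```

First click is done: plug at about 222°, hole at about 160°. I'll lift, go back over and repeat.

```bash
python3 -m crank '[[[0,0,0.5,0,1],[0,0,0.5,0,1],[0.5,0.45,0,0,1],[0.5,0.45,0,0,1],[0.5,0.45,0,0,1]]]'; python3 -m crank '[[[0,0,0,0,1],[0,0,-0.4,0,1],[0,0,-0.4,0,1],[0,0,0,0,1]]]'
```

```text
time: 7.03
eef_pos: [0.5666, 0.1446, 0.3138]
eef_rot: [0.461, 0.887, 0.007, 0.008]
contact_force: [0.8, 0.0, -0.2]
gripper_width: 0.0001
time: 7.37
eef_pos: [0.5705, 0.148, 0.2823]
eef_rot: [0.459, 0.888, 0.009, 0.011]
contact_force: [-0.7, -0.7, -1.1]
gripper_width: 0.0005
```

```bash
python3 -m crank '[[[0,0,-0.27,0,1],[-0.28,-0.17,0,0,1],[-0.28,-0.17,0,0,1],[-0.2,-0.13,-0.02,0,1],[-0.2,-0.14,-0.02,0,1]]]'; python3 -m crank '[[[-0.15,-0.17,-0.03,0,1],[-0.15,-0.17,-0.02,0,1],[0,0,0,0,1]]]'
```

```text
time: 7.78
eef_pos: [0.5323, 0.1228, 0.2693]
eef_rot: [0.459, 0.888, 0.011, 0.013]
contact_force: [2.7, 0.4, 1.8]
gripper_width: -0.0001
time: 8.03
eef_pos: [0.5194, 0.1075, 0.2692]
eef_rot: [0.459, 0.888, 0.012, 0.015]
contact_force: [-0.2, -0.1, -0.9]
gripper_width: 0.0002
```

```bash
python3 -m crank '[[[-0.18,-0.23,0.03,0,1],[0,0,0,0,1],[-0.12,-0.2,0,0,1],[0,0,0,0,1]]]'; python3 w.py 4 | egrep "^[0-9]|tab1|plug|open" |grep -v "0.[1-4]. \["
```

```text
time: 8.37
eef_pos: [0.5055, 0.0881, 0.27]
eef_rot: [0.46, 0.888, 0.012, 0.014]
contact_force: [-0.3, -0.4, -0.5]
gripper_width: -0.0003
8.3667 [0.5055 0.0881 0.27  ] tool x dir 125.0
wrist plug 0.57 [522. 357.] [0.608 0.128 0.206]
wrist tab1 0.65 [403. 310.] [0.5331 0.1153 0.206 ]
wrist tab1 0.64 [524. 354.] [0.608  0.1298 0.206 ]
top plug 0.64 [0.5944 0.013  0.206 ] angle -79 rad 0.043
top open_hole 0.76 [0.5481 0.0298 0.206 ] angle -146 rad 0.046
top tab1 0.93 [ 0.6314 -0.0007  0.206 ] angle -51 rad 0.072
top tab1 0.92 [ 0.5583 -0.0146  0.206 ] angle -112 rad 0.075
top tab1 0.81 [0.5338 0.1139 0.206 ] angle 132 rad 0.078
top tab1 0.74 [0.6106 0.1293 0.206 ] angle 72 rad 0.078
top tab1 0.74 [0.5131 0.0461 0.206 ] angle -173 rad 0.074
top tab1 0.58 [0.6599 0.0731 0.206 ] angle 13 rad 0.076
scene plug 0.74 [ 0.6048 -0.1116  0.206 ] angle -84 rad 0.168
scene plug 0.63 [0.5984 0.0161 0.206 ] angle -73 rad 0.041
scene open_hole 0.72 [0.5552 0.0303 0.206 ] angle -141 rad 0.040
scene open_hole 0.63 [0.6751 0.1158 0.206 ] angle 34 rad 0.108
scene tab1 0.96 [ 0.6351 -0.003   0.206 ] angle -50 rad 0.076
scene tab1 0.9 [ 0.5645 -0.0173  0.206 ] angle -106 rad 0.076
scene tab1 0.82 [0.6132 0.1259 0.206 ] angle 69 rad 0.075
scene tab1 0.78 [0.5082 0.0408 0.206 ] angle -169 rad 0.079
scene tab1 0.61 [0.6635 0.0683 0.206 ] angle 9 rad 0.078
```

Second click is done: plug at about -79°, one click short of the lamp at -19°. Now the third and last.

```bash
python3 -m crank '[[[0,0,0.5,0,1],[0,0,0.5,0,1],[0.5,0.45,0,0,1],[0.5,0.45,0,0,1],[0.5,0.45,0,0,1]]]'; python3 -m crank '[[[0,0,0,0,1],[0,0,-0.4,0,1],[0,0,-0.4,0,1],[0,0,0,0,1]]]'
```

```text
time: 9.48
eef_pos: [0.5648, 0.1423, 0.312]
eef_rot: [0.461, 0.887, 0.011, 0.013]
contact_force: [0.4, -0.6, 0.1]
gripper_width: -0.0
time: 9.82
eef_pos: [0.5687, 0.1456, 0.2806]
eef_rot: [0.459, 0.888, 0.013, 0.015]
contact_force: [0.3, 0.1, -0.4]
gripper_width: -0.0005
```

View pics/top_4.png

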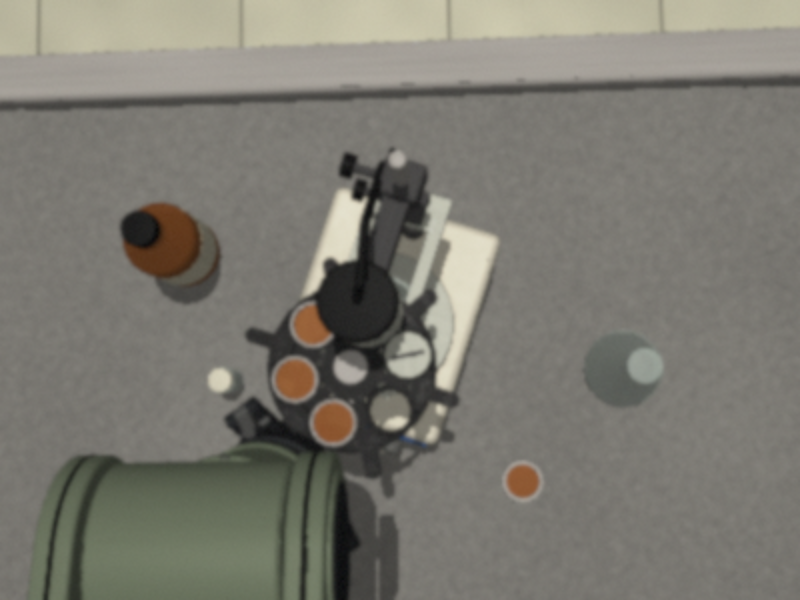

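The top crop shows the plug (slot) at (408,355), next in line for the lamp at (358,300) counter-clockwise, with the hole trailing at (390,410). The bystanders are unmoved.

```bash
python3 -m crank '[[[0,0,-0.22,0,1],[-0.28,-0.15,0,0,1],[-0.28,-0.15,0,0,1],[-0.18,-0.13,0,0,1],[-0.18,-0.14,0,0,1]]]'; python3 -m crank '[[[-0.15,-0.15,0,0,1],[-0.15,-0.15,0,0,1],[0,0,0,0,1]]]';  python3 -m crank '[[[-0.18,-0.23,0.03,0,1],[0,0,0,0,1],[-0.12,-0.2,0,0,1],[0,0,0,0,1]]]'; python3 w.py 5 | egrep "^[0-9]|tab1|plug|open" |grep -v "0.[1-4]. \["
```

```text
time: 10.23
eef_pos: [0.5315, 0.1223, 0.2713]
eef_rot: [0.459, 0.888, 0.014, 0.016]
contact_force: [3.7, 0.6, -0.6]
gripper_width: -0.0001
time: 10.48
eef_pos: [0.5183, 0.1083, 0.273]
eef_rot: [0.459, 0.888, 0.015, 0.018]
contact_force: [0.5, 0.4, -0.4]
gripper_width: -0.0001
time: 10.82
eef_pos: [0.5046, 0.0888, 0.2745]
eef_rot: [0.46, 0.888, 0.014, 0.017]
contact_force: [-0.3, -0.5, -0.2]
gripper_width: 0.0001
10.8167 [0.5046 0.0888 0.2745] tool x dir 125.0
wrist tab1 0.83 [518. 351.] [0.6081 0.1289 0.206 ]
wrist tab1 0.65 [397. 307.] [0.5322 0.1143 0.206 ]
top plug 0.69 [0.6298 0.0438 0.206 ] angle -15 rad 0.045
top open_hole 0.66 [0.5892 0.0169 0.206 ] angle -85 rad 0.039
top tab1 0.83 [ 0.559  -0.0107  0.206 ] angle -112 rad 0.072
top tab1 0.81 [0.5349 0.1142 0.206 ] angle 131 rad 0.078
top tab1 0.81 [ 6.391e-01 -5.000e-04  2.060e-01] angle -47 rad 0.077
top tab1 0.8 [0.6096 0.1313 0.206 ] angle 73 rad 0.079
top tab1 0.73 [0.6605 0.0675 0.206 ] angle 9 rad 0.075
top tab1 0.69 [0.5087 0.0437 0.206 ] angle -171 rad 0.078
scene plug 0.91 [0.6284 0.0419 0.206 ] angle -18 rad 0.045
scene open_hole 0.51 [0.6365 0.0014 0.206 ] angle -47 rad 0.074
scene tab1 0.94 [0.6536 0.077  0.206 ] angle 18 rad 0.071
scene tab1 0.92 [0.6069 0.1255 0.206 ] angle 73 rad 0.073
scene tab1 0.92 [0.5372 0.1159 0.206 ] angle 129 rad 0.078
scene tab1 0.73 [0.5093 0.0457 0.206 ] angle -173 rad 0.077
scene tab1 0.73 [ 0.557  -0.0146  0.206 ] angle -112 rad 0.076
```

Plug is under the lamp. I'll lift, back off and check.

```bash
python3 -m crank '[[[0,0,0.5,0,1],[0,0,0.7,0,1],[0,0,0.7,0,1],[-0.6,0.6,0.2,0,1],[-0.6,0.6,0.2,0,1]]]'; python3 -m crank '[[[-0.6,0.6,0,0,1],[-0.6,0.6,0,0,1],[-0.6,0.6,0,0,1],[-0.6,0.6,0,0,1],[0,0,0,0,1]]]';  python3 w.py 6 | egrep "^(top|scene) (tab1|plug|open)" |grep -v "0.[1-4]. \["
```

```text
time: 11.93
eef_pos: [0.4571, 0.1356, 0.3659]
eef_rot: [0.463, 0.886, 0.013, 0.014]
contact_force: [0.0, 1.5, -0.4]
gripper_width: -0.0003
time: 12.35
eef_pos: [0.3554, 0.2373, 0.3712]
eef_rot: [0.463, 0.886, 0.017, 0.017]
contact_force: [-0.5, 0.3, -0.3]
gripper_width: -0.0001
top plug 0.91 [0.6272 0.0442 0.206 ] angle -15 rad 0.043
top plug 0.57 [0.6134 0.0266 0.206 ] angle -46 rad 0.040
top plug 0.4 [0.639  0.0029 0.206 ] angle -45 rad 0.075
top open_hole 0.81 [0.5933 0.0172 0.206 ] angle -79 rad 0.039
top tab1 0.95 [0.506 0.039 0.206] angle -168 rad 0.082
top tab1 0.87 [0.6092 0.1349 0.206 ] angle 74 rad 0.083
top tab1 0.84 [0.534  0.1137 0.206 ] angle 132 rad 0.078
top tab1 0.71 [ 0.564  -0.0137  0.206 ] angle -108 rad 0.073
top tab1 0.63 [0.6364 0.0011 0.206 ] angle -47 rad 0.074
top tab1 0.57 [0.6611 0.0739 0.206 ] angle 14 rad 0.077
scene plug 0.79 [0.6282 0.0424 0.206 ] angle -17 rad 0.044
scene open_hole 0.57 [0.5943 0.0087 0.206 ] angle -80 rad 0.048
scene tab1 0.87 [ 0.5563 -0.0151  0.206 ] angle -113 rad 0.077
scene tab1 0.79 [0.515  0.0424 0.206 ] angle -170 rad 0.072
scene tab1 0.75 [0.6535 0.0713 0.206 ] angle 13 rad 0.069
scene tab1 0.72 [0.5331 0.1196 0.206 ] angle 130 rad 0.083
scene tab1 0.6 [0.6753 0.1099 0.206 ] angle 31 rad 0.105
scene tab1 0.56 [0.6374 0.0028 0.206 ] angle -46 rad 0.074
```

View pics/top_6.png

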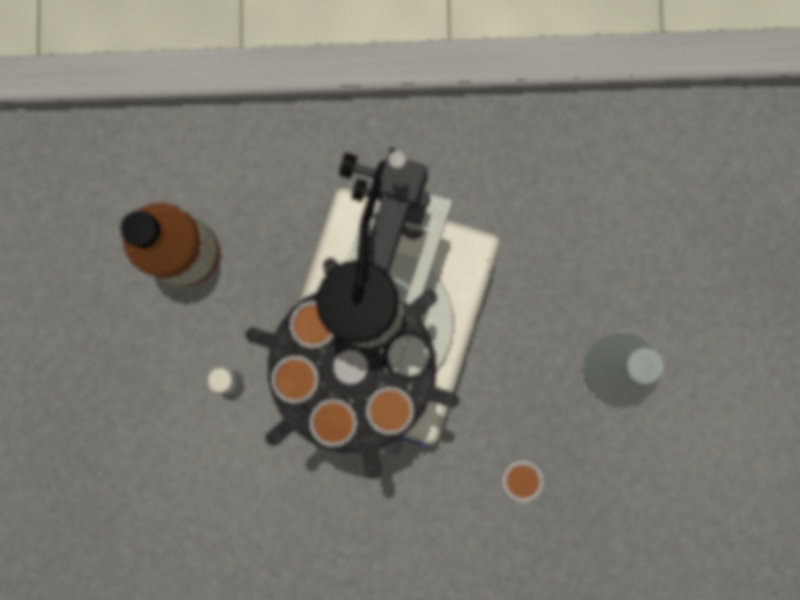

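The picture shows four amber filters at the visible stations, the open hole at (408,355) just short of the lamp, and the plug hidden under the lamp at (358,300). Nothing else has moved and the robot is clear, so I'm handing in.

```bash
python3 -c "
from cell import ctrl
print(ctrl.finish_job())"
```

```text
the job is handed in; nothing more can be done
None
```

The blanking plug is clicked in under the lamp, and the job is handed in at about 12.5 s of robot time. The wheel started at -3.14 with the plug straight opposite the lamp. I turned it three clicks counter-clockwise with light flicks of the closed fingertip, the direction in which the open hole never passes under the lamp.

**Plug position:** in the last checks the plug's bearing was -15° (top camera) and -17° (scene camera), against about -19° for the lamp. The tabs stood on their detent angles to within a few degrees. The plug itself is hidden under the lamp in the top view. That view shows all four amber filters and the open hole one station short of the lamp, at about -80°.

**Contact and surroundings:** the measured contact force stayed below 4 N in every reading. The beaker is hidden under the wheel and lamp, so I didn't check it separately; the arm never went near it. The bottle, flask, vial and spare filter had not visibly moved, and the arm finished clear of everything.

**Disagreements:** the networks gave a few stray detections, such as second plug or hole positions. Those did not fit the wheel's dimensions, so I ignored them.

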